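# Refit the return spring of a tube rocker

### The arm

A 7-joint arm with a two-finger parallel gripper is mounted at the origin on the work surface. World frame = base frame: x ahead of the robot, y to its left, z up, the work surface at z = 0. Lengths are in mm, angles in rad, forces in N, time in s.
With the tool pointing down it reaches from about 400 to 875 mm from the base axis. Payload 4.4 kg.
Tool frame: the origin (TCP) lies midway between the tips of the shut fingers; the grasp point (between the pads) lies 19 mm behind it; z points along the fingers, y is the line along which they close (so a half turn about z gives the same grasp; the last joint's range is limited). The gripper opens to 85 mm and grips with 20 to 120 N. Pads are 22 mm wide; open, the fingers measure 114 mm over their backs; the gripper's body (76 mm by 85 mm) begins 54 mm behind the grasp point. The pads swing forward as they close: fully open they stand 13 mm farther back than shut.
Start: joints at [1.274, 0.628, 0.038, 1.517, -0.027, 0.996, -0.02], TCP at [148.719, -632.772, 231.313] pointing down, gripper open.
Joint ranges: [-3.06, 3.06], [-0.37, 2.12], [-1.25, 1.32], [0.18, 2.47], [-1.1, 4.24], [0.23, 1.98], [-2.94, 2.94]. Speed limits (rad/s): [2.57, 2.57, 3.14, 3.14, 3.14, 3.14, 3.14].

### API

Orientations are given as [roll, pitch, yaw] about the fixed x, y, z axes, in that order (R = Rz(yaw) Ry(pitch) Rx(roll)).
In Python, from cell import read_state, get_image, finish_job gives the robot as it stands.
- The arm moves only by the tool send_rows, never from a script. Its argument "series" is a list of rows, each an object of numbers: "ax", "ay", "az": the turn, a rotation vector about the tool's x, y, z in rad; "dx", "dy", "dz": the shift along the tool's x, y, z in cm; "hand": the closure, from 0 (fully open) to 1 (shut). In form: [{"ax": .., "ay": .., "az": .., "dx": .., "dy": .., "dz": .., "hand": ..}, ...]. A call has 1 to 10 rows; each row is the pose to reach, as a shift and turn from the pose commanded when the call began, along the tool's axes at that moment; what a row does not reach only later rows make up. A row lasts 1/10 s, in which the tool goes at most 50 mm and 8.59 degrees, less where a joint would pass 70% of its speed; a pose out of reach is approached as far as the arm can. A call with a gripper value outside its range is refused whole. The fingers move at their own pace and stop on an object; the grip force is fixed at half the most. Time passes only in rows, so rows that repeat a pose let the fingers close. It gives the time, the measured TCP pose, the force, the opening and the grip force at its end, in the units of the state.
- read_state(): the state, without advancing time (a new reading comes with each control period).
- get_image(name): name is "scene" or "top" or "wrist"; returns a dict with "pixels" (480x640x3 uint8, red, green, blue), "mtx" (3x3 intrinsics, pixels), "k1" (the pictures are not rectified: a ray, as slopes to the right and down, at radius r is drawn at 1 + k1 r^2 times it, then the intrinsics apply), "R" (3x3) and "t" (3): a world point X has camera coordinates R X + t. Camera axes: x right, y down, z forward; pixel columns grow to the right and rows downward; lengths in mm; the calibration is good to about 2 mm. A picture is of the moment at which its call begins. There is no depth.
- finish_job(): hands the job in; it is judged then, once.
The state is a dict: "clock": time; "qpos": joint angles; "qd": joint speeds; "tau": joint torques, N m; "eef_pos": TCP position; "tool_rot": TCP orientation; "force": force on the tool from outside, world axes, zero at the start; "torque": the same for the moment, N m; "width": finger opening in mm; "gripper_force": force on a finger pad.
Only numpy, scipy, OpenCV 4.12 (cv2) and the standard library are available. Lean on these libraries where they do the work, as an engineer would, in place of code of your own. Each camera call takes 0.05 s, during which the arm holds its last target. There are 200 camera calls.

### The job

The tube rocker's cover is off and its return spring lies in the grey cradle. First put the spring's down-turned hook fully home in the hole of the steel anchor (the anchor is adjustable sideways, so feel for the hole gently), leaving the spring slack; then stretch the spring and drop its eye over the headed post at the other end of the deck, and let go so that the spring stays hooked taut between the two. Use no great force on the rocker, do not overstretch the spring, and leave the other things on the bench where they are.

Things in the scene. Friction and masses are not known exactly. Their poses are not given: they have to be found in the camera images.
- rocker: White tube rocker without its cover, fixed: 240 x 150 x 45 mm, its top an aluminium deck 45 mm above the bench. Origin: centre of its underside; x (along its length) points from the steel anchor to the headed post, z up. Boxes and screws on the deck are at most 10 mm high; the boxes stand 40 mm or more from the line anchor-post.
- anchor_mark (a point): Nominal place of the hole's mouth, level with the anchor's flat top, 67 mm above the bench. One round hole, 7.5 mm wide, chamfered, 20 mm deep. The anchor is clamped at an unknown place along the rocker's y: the real hole lies up to 6.5 mm to either side of this point along y (exact along x and z). This point does not show that shift.
- deck (a point): Point on the deck straight below anchor_mark. The steel anchor stands 22 mm high on the deck: a head from 19 mm before the hole to 13 mm behind it along the rocker's x and 52 mm wide along y (hole centred), then a rail 8 mm wide and as high as the head, running on to 91 mm from the hole. The slack spring lies on the rail. Rail and hole shift together.
- post_top (a point): Centre of the top of the headed post, 77 mm above the bench, 134 mm from anchor_mark along the rocker's x. Steel: head 10 mm wide, tapered above and below, 5 mm high; neck below it 6 mm wide and 23 mm high, down to a foot 16 mm wide on a flat lever.
- hook_block (a point): Centre of the steel block at the hook end of the spring, a good grip: 20 mm (along the spring) x 14 mm (across) x 20 mm high, flat sides. x points along the spring from hook to eye, z up. The coil, 16 mm wide and 38 mm long when slack, lies between this and the eye block; it bends upward a little (the eye end can be raised some 15 mm), never sideways. Whole spring about 80 g.
- hook_tip (a point): Lowest point of the hook: 28 mm from hook_block towards -x and 28 mm below it. The hook is a round wire 5 mm thick that leaves the block 5 mm below its centre and turns straight down, with a rounded end 18 mm below the blocks' underside. Hook home: the blocks' underside lies on the rail, the tip 18 mm below the anchor's top.
- eye_block (a point): Centre of the steel block at the eye end, same size (20 x 14 x 20 mm, flat sides), to be gripped for stretching; same axes. 58 mm from hook_block and 86 mm from the hook's upright wire along x when slack. Raised while the spring is slack it can draw the hook up out of its hole; under a little tension (stretched some 8 mm) the hook stays down.
- eye (a point): Centre of the eye: a flat horizontal ring of 5 mm wire, 14 mm wide inside, 24 mm outside, 22 mm from eye_block along x and 4 mm below its centre; 108 mm from the hook's upright wire when slack. On the post it hangs below the head, drawn towards the anchor, its centre about 4 mm from the post's axis and about 5 to 10 mm below post_top.
- stretch (a joint): How far the spring is stretched, m: 0 slack, mechanical end 0.055. It pulls with 3 N at 0 and 250 N/m more. The eye over the post means about 0.025; beyond 0.042 it is ruined.
- cradle: Grey plastic cradle, fixed: foot 100 x 50 x 8 mm with a central ridge 88 mm long, 10 mm wide, its top 36 mm above the bench, on which the spring lies with the hook hanging free past one end. Origin: centre of its underside.
- beaker: Glass beaker, 72 mm wide, 95 mm high, loose; origin under its centre. Leave alone.
- jar: Amber jar, 64 mm wide, 85 mm high, loose; origin under its centre. Leave alone.
- dish: Glass dish, 86 mm wide, 14 mm high, loose; origin under its centre. Leave alone.
- screwdriver: Screwdriver, 190 mm long, lying loose. Leave alone.
- slidebox: Blue slide box, 90 x 85 x 35 mm, loose; origin under its centre. Leave alone.
- screwcup: Steel cup with screws, 60 mm wide, 22 mm high, loose. Leave alone.
- reagent: White bottle, 60 mm wide, 150 mm high, loose. Leave alone.

How it is judged (in metres and radians):
On the way, in this order (a step that is already met when the one before it is completed fails the run):
1. the hook is in the anchor's hole, at least 12 mm deep, with the spring still slack (stretched less than 8 mm) (z of hook_tip in the frame of anchor_mark below -0.012 m and horizontal distance between hook_tip and anchor_mark below 0.0125 m and value of joint stretch below 0.008 m), for 0.2 s.
2. the eye is round the post, below its head, with the hook still in the hole (z of hook_tip in the frame of anchor_mark below -0.012 m and horizontal distance between hook_tip and anchor_mark below 0.0125 m and z of eye in the frame of post_top between -0.022 and -0.0035 m and horizontal distance between eye and post_top below 0.0065 m and value of joint stretch above 0.014 m), for 0.2 s.
At the end, for the whole second after the job is handed in: The hook is in the anchor's hole, its tip at least 12 mm below the anchor's top; the eye is round the post below its head (its centre within 6.5 mm of the post's axis and 3.5 to 22 mm below the post's top), the spring stretched by more than 14 mm, at rest and let go (all of step 2 and linear speed of spring below 0.02 m/s and contact force between spring and the fingers below 0.1 N); the robot touches nothing.
It fails at once if the spring is overstretched (by more than 42 mm) (value of joint stretch above 0.042 m).
It fails at once if the spring is forced against the rocker, its anchor or its post with more than 45 N (contact force between spring and rocker above 45 N).
It fails at once if the robot pushes on the rocker with more than 45 N (contact force between any of the fingers, the arm and rocker above 45 N).
It fails at once if another thing on the bench is moved by more than 30 mm (distance of any of beaker, jar, dish, screwdriver, slidebox, screwcup, reagent from where it was at the start of the episode above 0.03 m).
It also fails if it takes over 69 s, if anything falls off the work surface, if the arm or the gripper's body presses on something with over 40 N, if the wrist force passes 120 N, or if a joint passes its speed limit or range.

## Working session

There is one attempt and no reset: what is moved stays moved. The work goes in short steps, Python scripts to look and compute and a tool call to move; the robot and the scene stay as the last step left them, time stands still between calls to the robot, and variables do not carry over. Pictures are saved under pics/ and viewed, at most 10 in all, crops included, and the job is handed in when it is done.

Besides the shell and the picture viewer there is one more tool, called as name(argument=value, ...), one argument or row to a line, values as JSON. send_rows: Moves the arm, as the interface text tells. Its arguments: {"type":"object","properties":{"series":{"type":"array","items":{"type":"object","properties":{"ax":{"type":"number"},"ay":{"type":"number"},"az":{"type":"number"},"dx":{"type":"number"},"dy":{"type":"number"},"dz":{"type":"number"},"hand":{"type":"number"}}}}},"required":["series"]}

```bash
mkdir -p pics; cat > h.py <<'E'
import numpy as np, cv2
from cell import read_state, get_image, finish_job
def save(n,im,crop=None,s=1):
    p=im["pixels"][:,:,::-1]
    if crop: p=p[crop[1]:crop[3],crop[0]:crop[2]]
    cv2.imwrite(f"pics/{n}.png",cv2.resize(np.ascontiguousarray(p),None,fx=s,fy=s,interpolation=cv2.INTER_CUBIC))
def ray(im,uv):
    K=np.array(im["mtx"],float);k=im["k1"];R=np.array(im["R"]);t=np.array(im["t"])
    d=cv2.undistortPoints(np.array([[uv]],float),K,np.array([k,0,0,0.]))[0,0]
    return -R.T@t, R.T@np.array([d[0],d[1],1.])
def onz(im,uv,z):
    c,d=ray(im,uv); return c+d*(z-c[2])/d[2]
def tri(l):
    A=0;b=0
    for im,uv in l:
        c,d=ray(im,uv);d=d/np.linalg.norm(d);P=np.eye(3)-np.outer(d,d);A=A+P;b=b+P@c
    X=np.linalg.solve(A,b)
    return X,[np.linalg.norm(np.cross(X-ray(im,uv)[0],ray(im,uv)[1]/np.linalg.norm(ray(im,uv)[1]))) for im,uv in l]
def proj(im,X):
    R=np.array(im["R"]);t=np.array(im["t"])
    return cv2.projectPoints(np.array([X],float),cv2.Rodrigues(R)[0],t,np.array(im["mtx"],float),np.array([im["k1"],0,0,0.]))[0][0,0]
E
python3 - <<'E'
from h import *
print(read_state())
import pickle
for n in("scene","top","wrist"):
    im=get_image(n);pickle.dump(im,open(n+"0.pkl","wb"));print(n,-np.array(im["R"]).T@im["t"],im["mtx"][0],im["k1"])
    save(n+"0",im)
E
```

```text
{'clock': 0.0, 'qpos': array([ 1.27421675,  0.62932395,  0.03844157,  1.5183708 , -0.02699179,
        0.99626476, -0.02004848]), 'qd': array([ 1.31849206e-04, -5.18861628e-04,  7.50123761e-05,  6.34329426e-04,
        1.18274379e-03, -1.38915363e-03,  1.84322801e-03]), 'tau': array([ 1.48851454e-04, -5.63398540e+01,  1.22657184e+00, -1.93444866e+01,
        1.12106130e-02,  1.04813237e-02,  9.64206890e-06]), 'eef_pos': array([ 148.56487838, -632.16469358,  230.40253761]), 'tool_rot': array([-3.13974403e+00,  2.98640462e-05,  2.30735831e-01]), 'force': array([-0.20650811, -0.26723519,  0.17994828]), 'torque': array([-0.0005965,  0.041864 , -0.013693 ]), 'gripper_force': 0.0, 'width': 85.34905395514025}
scene [1373.07933229  389.03240102 1170.28654407] [620.52346375   0.         316.02747564] -0.18895033230543665
top [ 435.30003194   12.68719555 1092.40134527] [484.67512843   0.         324.61435485] -0.04075905590663429
wrist [ 231.62601635 -612.37329097  372.58610028] [368.36202361   0.         316.29958622] -0.01883738769729146
```

View pics/scene0.png

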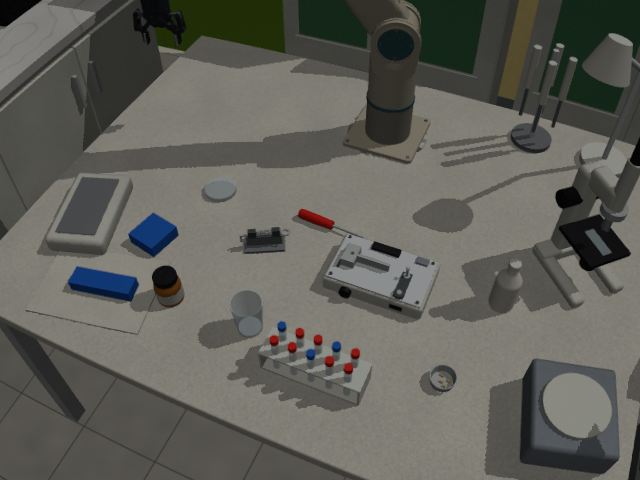

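View pics/top0.png

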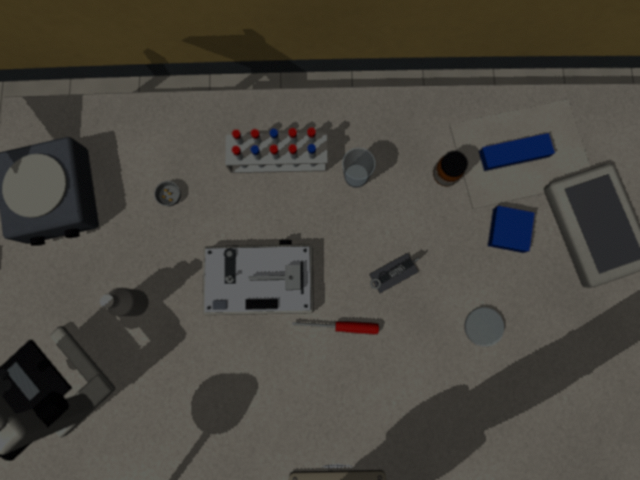

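The scene view shows the rocker at about (382,272) and the cradle with the spring at (265,238). In the top view the anchor head is at (293,275), the lever with the post at (231,266), and the spring at (395,272), with its eye ring near (376,283) and hook near (422,254).

```bash
python3 - <<'E'
from h import *
import pickle
s,t,w=[pickle.load(open(n+"0.pkl","rb")) for n in("scene","top","wrist")]
for uv,z in [((395,272),45),((376,283),50),((422,254),50),((293,275),67),((231,275),77),((231,252),77),((258,280),45)]: print(uv,onz(t,uv,z).round(1))
from scipy.spatial.transform import Rotation as Rn
S=read_state();Rt=Rn.from_euler('xyz',S['tool_rot']).as_matrix()
print(Rt.round(3),"cam in tool",(Rt.T@(-np.array(w["R"]).T@w["t"]-S['eef_pos'])).round(1)); print((Rt.T@np.array(w["R"]).T).round(3))
save("zt",t,(190,220,450,320),3)
E
```

```text
(395, 272) [ 521.7 -134.6   45. ]
(376, 283) [498.5 -92.1  50. ]
(422, 254) [ 559.2 -194.    50. ]
(293, 275) [517.8  84.7  67. ]
(231, 275) [519.5 214.5  77. ]
(231, 252) [568.3 215.   77. ]
(258, 280) [510.2 162.2  45. ]
[[ 0.973  0.229 -0.   ]
 [ 0.229 -0.973  0.001]
 [-0.    -0.001 -1.   ]] cam in tool [  85.4   -0.6 -142. ]
[[ 0.    -0.946 -0.325]
 [ 1.     0.    -0.   ]
 [ 0.    -0.325  0.946]]
```

View pics/zt.png

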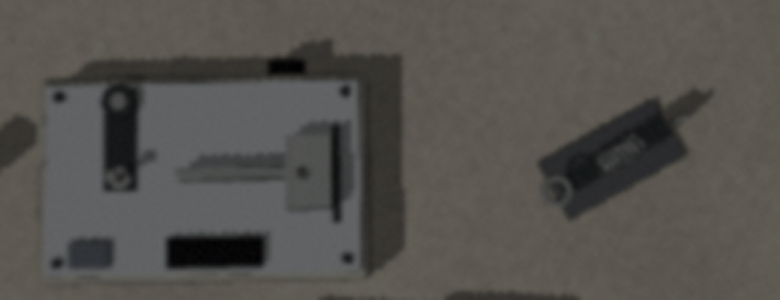

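The zoomed crop shows the anchor hole at crop (302,172), which is top pixel (290.7,277.3). The post top is at crop (118,178), pixel (229.3,279.3), and the eye ring at crop (557,190). Next I move the wrist camera over the spring.

send_rows(
  series=[
    {"dx":4.7,"dy":-3.9,"dz":0.5,"az":-0.14,"hand":0},
    {"dx":9.4,"dy":-7.8,"dz":1.0,"az":-0.28,"hand":0},
    {"dx":14.1,"dy":-11.7,"dz":1.5,"az":-0.42,"hand":0},
    {"dx":18.8,"dy":-15.6,"dz":2,"az":-0.56,"hand":0},
    {"dx":23.5,"dy":-19.5,"dz":2.5,"az":-0.7,"hand":0},
    {"dx":28.2,"dy":-23.4,"dz":3,"az":-0.84,"hand":0},
    {"dx":32.9,"dy":-27.3,"dz":3.5,"az":-0.98,"hand":0},
    {"dx":37.6,"dy":-31.2,"dz":4,"az":-1.12,"hand":0},
    {"dx":42.3,"dy":-35.1,"dz":4.5,"az":-1.26,"hand":0},
    {"dx":47,"dy":-39,"dz":5,"az":-1.4,"hand":0},
  ],
)

```text
invalid input at $.series[0]: expected keys ax, ay, az, dx, dy, dz, hand
```

send_rows(
  series=[
    {"az":-0.14,"hand":0},
    {"az":-0.28,"hand":0},
    {"az":-0.4,"hand":0},
    {"az":-0.47,"hand":0},
    {"az":-0.47,"hand":0},
    {"az":-0.47,"hand":0},
  ],
)

```text
invalid input at $.series[0]: expected keys ax, ay, az, dx, dy, dz, hand
```

```bash
python3 - <<'E'
from h import *
import pickle
S=read_state();print(S['clock'],S['eef_pos'],S['tool_rot'],S['qpos'].round(2))
im=get_image("wrist");pickle.dump(im,open("w1.pkl","wb"));save("w1",im)
for n,X in [("hole",(515,90,67)),("eye",(498,-92,45))]: print(n,proj(im,X))
E
```

```text
0.15 [ 148.61301516 -632.30536747  230.59426174] [-3.14013868e+00  1.32687348e-05  2.30833067e-01] [ 1.27  0.63  0.04  1.52 -0.03  1.   -0.02]
hole [-371.3003088 -327.9829578]
eye [-363.89330015 -467.92486043]
```

View pics/w1.png

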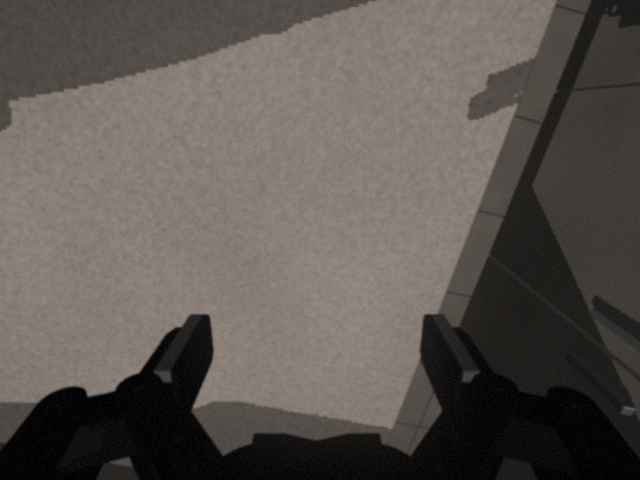

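The moves were refused because every key is required, so the arm hasn't moved. The picture shows only bare bench with the open fingers at the bottom, at (185,370) and (455,370). I resend with all the keys.

send_rows(
  series=[
    {"ax":0,"ay":0,"dx":4.7,"dy":-3.9,"dz":0.5,"az":-0.14,"hand":0},
    {"ax":0,"ay":0,"dx":9.4,"dy":-7.8,"dz":1.0,"az":-0.28,"hand":0},
    {"ax":0,"ay":0,"dx":14.1,"dy":-11.7,"dz":1.5,"az":-0.42,"hand":0},
    {"ax":0,"ay":0,"dx":18.8,"dy":-15.6,"dz":2,"az":-0.56,"hand":0},
    {"ax":0,"ay":0,"dx":23.5,"dy":-19.5,"dz":2.5,"az":-0.7,"hand":0},
    {"ax":0,"ay":0,"dx":28.2,"dy":-23.4,"dz":3,"az":-0.84,"hand":0},
    {"ax":0,"ay":0,"dx":32.9,"dy":-27.3,"dz":3.5,"az":-0.98,"hand":0},
    {"ax":0,"ay":0,"dx":37.6,"dy":-31.2,"dz":4,"az":-1.12,"hand":0},
    {"ax":0,"ay":0,"dx":42.3,"dy":-35.1,"dz":4.5,"az":-1.26,"hand":0},
    {"ax":0,"ay":0,"dx":47,"dy":-39,"dz":5,"az":-1.4,"hand":0},
  ],
)

```text
clock: 1.2
eef_pos: [450.2, -233.7, 190.5]
tool_rot: [3.141, 0.0, 1.636]
force: [0.1, -1.2, 0.0]
width: 85.5
gripper_force: 0.0
```

send_rows(
  series=[
    {"ax":0,"ay":0,"dx":0,"dy":0,"dz":0,"az":-0.14,"hand":0},
    {"ax":0,"ay":0,"dx":0,"dy":0,"dz":0,"az":-0.28,"hand":0},
    {"ax":0,"ay":0,"dx":0,"dy":0,"dz":0,"az":-0.4,"hand":0},
    {"ax":0,"ay":0,"dx":0,"dy":0,"dz":0,"az":-0.47,"hand":0},
    {"ax":0,"ay":0,"dx":0,"dy":0,"dz":0,"az":-0.47,"hand":0},
    {"ax":0,"ay":0,"dx":0,"dy":0,"dz":0,"az":-0.47,"hand":0},
  ],
)

```text
clock: 1.8
eef_pos: [449.1, -235.4, 190.4]
tool_rot: [-3.142, -0.0, 2.099]
force: [0.4, 0.3, 0.6]
width: 85.4
gripper_force: 0.0
```

```bash
python3 - <<'E'
from h import *
import pickle
S=read_state();print(S['clock'],S['eef_pos'],S['tool_rot'],S['qpos'].round(2))
im=get_image("wrist");pickle.dump(im,open("w1.pkl","wb"));save("w1b",im)
for n,X in [("hole",(515,90,67)),("eye",(498,-92,45))]: print(n,proj(im,X))
E
```

```text
1.8 [ 449.10609489 -235.41618354  190.44451403] [-3.14152366e+00 -1.41318376e-04  2.09862544e+00] [ 0.76  0.52 -0.49  1.95  0.35  0.76  0.6 ]
hole [ 703.11425306 -184.71380561]
eye [470.72825483  93.64479248]
```

View pics/w1b.png

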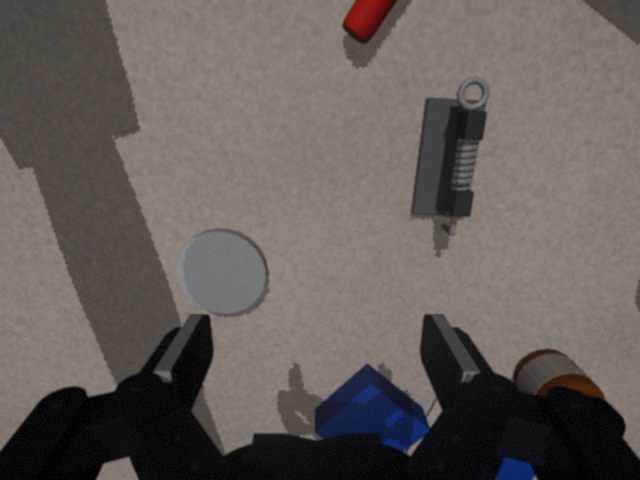

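The wrist view shows the spring on the cradle: eye ring centre (473,93), eye block about (474,124), hook block about (461,203), hook wire about (453,227). I triangulate with the top view.

```bash
python3 - <<'E'
from h import *
import pickle
w=pickle.load(open("w1.pkl","rb"));t=pickle.load(open("top0.pkl","rb"));s=pickle.load(open("scene0.pkl","rb"))
print("eye",tri([(w,(473,93)),(t,(375.7,283.3))]))
a=onz(w,(473,93),42);b=onz(w,(461,197),55);c=onz(w,(474,117),55)
print(a,b,c,np.degrees(np.arctan2(*(c-b)[1::-1])),np.linalg.norm((c-b)[:2]),np.linalg.norm((a-b)[:2]))
print("hole@67",onz(t,(290.7,277.3),67),"post@77",onz(t,(229.3,279.3),77))
save("w1z",w,(400,60,520,260),3) 
# dark mask of blocks
p=w["pixels"][60:260,400:520].astype(int).sum(2); m=(p<135).astype(np.uint8)
m=cv2.morphologyEx(m,cv2.MORPH_OPEN,np.ones((5,5)))
n,l,st,ce=cv2.connectedComponentsWithStats(m);print([(st[i].tolist(),(ce[i]+[400,60]).round(1)) for i in range(1,n)])
E
```

```text
eye (array([498.01334335, -91.64100185,  48.50624386]), [np.float64(0.051845687414419396), np.float64(0.05184568741434568)])
[500.11182986 -90.05692425  42.        ] [ 534.12586683 -157.18149199   55.        ] [ 506.56343029 -105.72151377   55.        ] 118.17391050756927 58.37651297094429 75.25066316098152
hole@67 [513.06758361  89.65105249  67.        ] post@77 [510.52511781 218.01574853  77.        ]
[([36, 46, 49, 109, 2148], array([455.6, 153.1])), ([60, 142, 10, 7, 63], array([464.4, 205. ]))]
```

View pics/w1z.png

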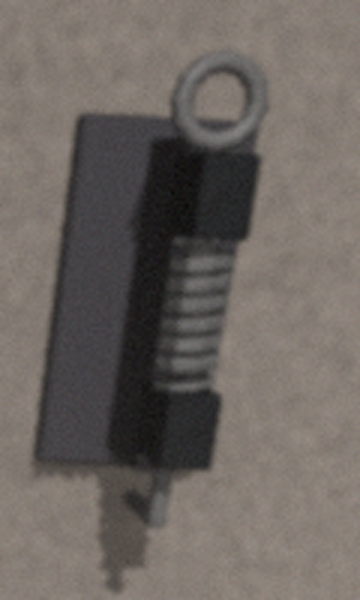

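The crop shows the eye block top centred near crop (226,195) and the hook block top near (189,430), with the coil between them. The hook wire hangs past the cradle end at (158,500). Next I look at the rocker from above.

send_rows(
  series=[
    {"ax":0,"ay":0,"az":0.07,"dx":3,"dy":2.6,"dz":0,"hand":0},
    {"ax":0,"ay":0,"az":0.14,"dx":6,"dy":5.2,"dz":0,"hand":0},
    {"ax":0,"ay":0,"az":0.21,"dx":9,"dy":7.9,"dz":0,"hand":0},
    {"ax":0,"ay":0,"az":0.28,"dx":12,"dy":10.6,"dz":0,"hand":0},
    {"ax":0,"ay":0,"az":0.35,"dx":15,"dy":13.2,"dz":0,"hand":0},
    {"ax":0,"ay":0,"az":0.42,"dx":18,"dy":15.9,"dz":0,"hand":0},
    {"ax":0,"ay":0,"az":0.49,"dx":21,"dy":18.5,"dz":0,"hand":0},
    {"ax":0,"ay":0,"az":0.53,"dx":24,"dy":21.2,"dz":0,"hand":0},
    {"ax":0,"ay":0,"az":0.53,"dx":25.2,"dy":22.3,"dz":0,"hand":0},
    {"ax":0,"ay":0,"az":0.53,"dx":25.2,"dy":22.3,"dz":0,"hand":0},
  ],
)

```text
clock: 2.85
eef_pos: [514.6, 98.7, 190.7]
tool_rot: [3.14, -0.002, 1.575]
force: [-1.0, 0.0, 0.5]
width: 85.6
gripper_force: 0.0
```

send_rows(
  series=[
    {"ax":0,"ay":0,"az":0,"dx":0,"dy":0,"dz":0,"hand":0},
    {"ax":0,"ay":0,"az":0,"dx":0,"dy":0,"dz":0,"hand":0},
  ],
)

```text
clock: 3.05
eef_pos: [514.0, 92.9, 190.4]
tool_rot: [-3.141, 0.001, 1.568]
force: [-0.2, -0.2, 0.1]
width: 85.2
gripper_force: 0.0
```

```bash
python3 - <<'E'
from h import *
import pickle
S=read_state();print(S['clock'],S['eef_pos'],S['tool_rot'],S['qpos'].round(2))
im=get_image("wrist");pickle.dump(im,open("w2.pkl","wb"));save("w2",im)
w=pickle.load(open("w1.pkl","rb"))
h=onz(w,(463,203.3),56);e=onz(w,(475.3,125),56)
print(h,e,np.linalg.norm(h-e),np.arctan2(*(e-h)[1::-1]))
E
```

```text
3.05 [513.98078195  92.87678079 190.37647827] [-3.14092405e+00  1.35902899e-03  1.56811638e+00] [-0.01  0.52 -0.33  1.91  0.24  0.75 -0.47]
[ 538.02301716 -160.35385573   56.        ] [ 510.41223749 -109.80386234   56.        ] 57.599105770274896 2.0707230782409702
```

View pics/w2.png

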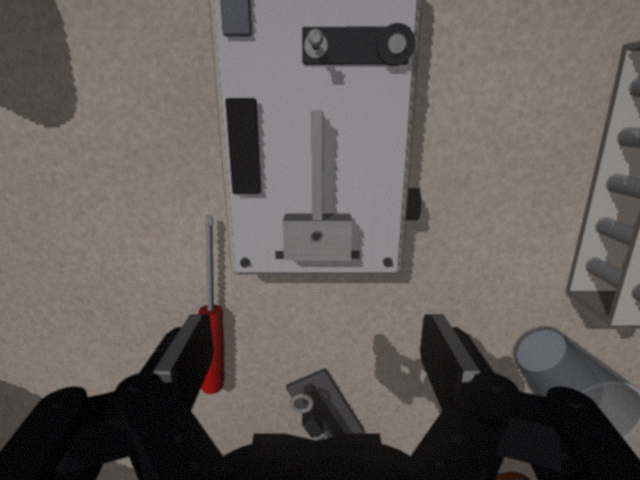

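The rocker view shows the hole at (317,236), the rail running from (317,215) up to (317,112), and the post head at about (316,38). The deck's long edges are at u≈217–233 and u≈418–398.

```bash
python3 - <<'E'
from h import *
import pickle
w=pickle.load(open("w2.pkl","rb"));t=pickle.load(open("top0.pkl","rb"))
g=cv2.cvtColor(w["pixels"],cv2.COLOR_RGB2GRAY).astype(float)
def cen(u,v,r,dark=True):
    p=g[v-r:v+r+1,u-r:u+r+1];q=(np.median(p)-p) if dark else p-np.median(p);q=np.clip(q-12,0,None)
    y,x=np.mgrid[v-r:v+r+1,u-r:u+r+1];return (x*q).sum()/q.sum(),(y*q).sum()/q.sum()
hc=cen(317,236,9);print("hole px",hc)
H=onz(w,hc,67);print("hole",H,"tri",tri([(w,hc),(t,(290.7,277.3))]))
# rail sides
c=[]
for v in (130,150,170,190,205):
    r=np.diff(cv2.GaussianBlur(g,(3,3),0)[v,300:336]);L=301+np.argmin(r[:20]) if 0 else None
    row=cv2.GaussianBlur(g,(3,3),0)[v,295:345];print(v,row.astype(int).tolist())
# deck edges: bright threshold
m=(g>115).astype(np.uint8);m=cv2.morphologyEx(m,cv2.MORPH_CLOSE,np.ones((5,5)));n,l,st,ce=cv2.connectedComponentsWithStats(m)
print([(s.tolist()) for s in st[1:] if s[4]>300]); print(g[100,200:240].astype(int).tolist())
print(g[20:64:2,296:340:2].astype(int))
E
```

```text
hole px (np.float64(316.15685096153845), np.float64(235.83473557692307))
hole [515.30339214  90.9507342   67.        ] tri (array([514.34315372,  89.7857407 ,  62.82148295]), [np.float64(0.9734411145169017), np.float64(0.9734411145165733)])
130 [138, 138, 139, 140, 139, 137, 138, 139, 141, 140, 139, 139, 138, 138, 136, 130, 121, 116, 114, 113, 113, 112, 112, 112, 111, 109, 102, 92, 88, 90, 95, 96, 96, 95, 95, 95, 95, 96, 98, 100, 102, 107, 117, 129, 138, 140, 139, 139, 138, 138]
150 [137, 137, 139, 139, 138, 139, 138, 138, 139, 140, 139, 139, 139, 138, 136, 128, 117, 111, 110, 109, 108, 110, 110, 110, 110, 108, 101, 91, 88, 91, 95, 97, 97, 95, 95, 95, 96, 94, 94, 95, 98, 109, 124, 134, 139, 140, 140, 140, 140, 139]
170 [138, 138, 137, 137, 139, 140, 140, 139, 138, 137, 137, 138, 139, 138, 138, 136, 128, 118, 111, 110, 109, 109, 110, 110, 109, 105, 98, 91, 89, 92, 96, 97, 96, 95, 95, 95, 95, 95, 94, 94, 97, 104, 115, 126, 134, 137, 139, 139, 140, 139]
190 [140, 139, 138, 138, 138, 138, 139, 138, 137, 138, 140, 139, 138, 138, 138, 137, 128, 116, 110, 108, 107, 107, 108, 110, 109, 105, 
[... 1957 characters left out ...]
7  53  75  86 114  88  43  42
   43  38  41  41]
 [138 138 139  86  61 108 115 113 113  88  77  76  72  80 102  69  45  43
   39  42  37  38]
 [138 137 136  87  49  87 112 114 114 114  90  72  73  72  64  42  33  42
   41  35  40  38]
 [140 138 138  83  42  52  96 117 118 114  82  81  73  68  41  32  38  46
   44  43  39  38]
 [140 138 134  84  42  45  51  84 104 109 100  88  58  42  30  35  35  42
   41  40  42  38]
 [137 137 135  87  44  43  44  44  54  60  61  48  37  33  29  25  36  47
   40  38  40  42]
 [140 141 136  86  46  41  41  43  44  38  44  36  34  34  27  35  38  32
   33  45  45  45]
 [135 137 137  91  39  39  38  37  36  36  32  38  32  28  30  26  32  30
   33  41  39  40]]
```

```bash
python3 - <<'E'
from h import *
import pickle
w=pickle.load(open("w2.pkl","rb"));t=pickle.load(open("top0.pkl","rb"))
P=onz(w,(315,36),75);print("post",P,tri([(w,(315,36)),(t,(229.3,279.3))]))
H=onz(w,(316.2,235.8),67);print("hole-post",P-H)
a=onz(w,(316.2,205),67);b=onz(w,(316,130),67);print("rail dir",np.arctan2(*(b-a)[1::-1]),b-a)
# deck long edges at z=45 by gradient, fit
g=cv2.GaussianBlur(cv2.cvtColor(w["pixels"],cv2.COLOR_RGB2GRAY),(5,5),0).astype(float)
for lo,hi,s in((205,240,1),(392,425,-1)):
    X=[]
    for v in range(20,255,5):
        d=np.diff(g[v,lo:hi])*s;X.append(onz(w,(lo+np.argmax(d)+.5,v),45)[:2])
    X=np.array(X,np.float32);vx,vy,x0,y0=cv2.fitLine(X,cv2.DIST_HUBER,0,.01,.01).ravel();vx,vy=(vx,vy) if vy>0 else(-vx,-vy)
    print("edge dir",np.arctan2(vy,vx),"x at y=91",x0+(91-y0)*vx/vy)
d=np.diff(g[262:285,300:330].mean(1));print("front edge y",onz(w,(315,262+np.argmin(d)+.5),45),d.round(0))
E
```

```text
post [514.95407005 224.52812856  75.        ] (array([515.35411355, 235.08320274,   4.10258   ]), [np.float64(2.358895611755936), np.float64(2.3588956117559885)])
hole-post [ -0.38209957 133.5497823    8.        ]
rail dir 1.570693089419911 [5.47552240e-03 5.30381791e+01 0.00000000e+00]
edge dir 1.558998 x at y=91 442.8638
edge dir 1.574399 x at y=91 583.741
front edge y [514.20146812  51.89642219  45.        ] [ -2.   0.   5.  10.  13.  11.   4.  -3. -11. -18. -16.  -7.  -1.   1.
   0.  -0.   0.   1.   4.   9.  12.  10.]
```

send_rows(
  series=[
    {"ax":0,"ay":0,"az":-0.06,"dx":-3,"dy":0.3,"dz":0.5,"hand":0},
    {"ax":0,"ay":0,"az":-0.12,"dx":-6,"dy":0.6,"dz":1,"hand":0},
    {"ax":0,"ay":0,"az":-0.18,"dx":-9,"dy":0.9,"dz":2,"hand":0},
    {"ax":0,"ay":0,"az":-0.24,"dx":-12,"dy":1.2,"dz":3,"hand":0},
    {"ax":0,"ay":0,"az":-0.3,"dx":-15,"dy":1.5,"dz":4,"hand":0},
    {"ax":0,"ay":0,"az":-0.36,"dx":-18,"dy":1.8,"dz":5,"hand":0},
    {"ax":0,"ay":0,"az":-0.42,"dx":-21,"dy":2.1,"dz":6,"hand":0},
    {"ax":0,"ay":0,"az":-0.48,"dx":-24,"dy":2.4,"dz":7,"hand":0},
    {"ax":0,"ay":0,"az":-0.5,"dx":-25.3,"dy":2.4,"dz":7,"hand":0},
    {"ax":0,"ay":0,"az":-0.5,"dx":-25.3,"dy":2.4,"dz":7,"hand":0},
  ],
)

```text
clock: 4.1
eef_pos: [536.9, -162.6, 119.9]
tool_rot: [-3.14, 0.001, 2.064]
force: [-0.7, 0.6, -0.6]
width: 85.2
gripper_force: 0.0
```

send_rows(
  series=[
    {"ax":0,"ay":0,"az":0,"dx":0,"dy":0,"dz":0,"hand":0},
    {"ax":0,"ay":0,"az":0,"dx":0,"dy":0,"dz":0,"hand":0},
    {"ax":0,"ay":0,"az":0,"dx":0,"dy":0,"dz":0,"hand":0},
  ],
)

```text
clock: 4.4
eef_pos: [538.5, -156.8, 120.9]
tool_rot: [3.141, -0.0, 2.072]
force: [0.3, 0.0, -0.9]
width: 85.2
gripper_force: 0.0
```

```bash
python3 - <<'E'
from h import *
import pickle
S=read_state();print(S['clock'],S['eef_pos'],S['tool_rot'])
im=get_image("wrist");pickle.dump(im,open("w3.pkl","wb"));save("w3",im)
w1=pickle.load(open("w1.pkl","rb"));w2=pickle.load(open("w2.pkl","rb"))
print("eye tri",tri([(w1,(473,93)),(w2,(303,403))]))
for n,X in [("eye",(500,-90,42)),("hb",(538,-160.4,56)),("eb",(510.4,-109.8,56))]: print(n,proj(im,X))
E
```

```text
4.4 [ 538.49561653 -156.79958359  120.91504077] [ 3.14094675e+00 -2.91920198e-05  2.07245466e+00]
eye tri (array([500.99962002, -90.25671848,  41.97720994]), [np.float64(0.87931120302556), np.float64(0.8793112030256038)])
eye [310.31499667 127.91092319]
hb [309.78501605 266.08267286]
eb [309.4382742  170.55307851]
```

View pics/w3.png

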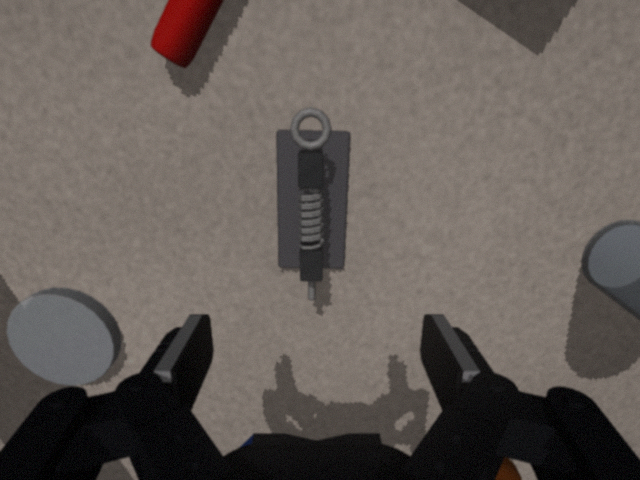

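The close view shows the eye at (311,129), eye block at (311,170) and hook block at (311,265), all aligned with the tool x axis. Heights check out (eye at 42.0 mm). Now I descend and grip the hook block.

send_rows(
  series=[
    {"ax":0,"ay":0,"az":0,"dx":-0.3,"dy":-0.25,"dz":2.5,"hand":0.3},
    {"ax":0,"ay":0,"az":0,"dx":-0.3,"dy":-0.25,"dz":5,"hand":0.5},
    {"ax":0,"ay":0,"az":0,"dx":-0.3,"dy":-0.25,"dz":7,"hand":0.5},
    {"ax":0,"ay":0,"az":0,"dx":-0.3,"dy":-0.25,"dz":8.5,"hand":0.5},
    {"ax":0,"ay":0,"az":0,"dx":-0.3,"dy":-0.25,"dz":9,"hand":0.5},
    {"ax":0,"ay":0,"az":0,"dx":-0.3,"dy":-0.25,"dz":9,"hand":0.5},
    {"ax":0,"ay":0,"az":0,"dx":-0.3,"dy":-0.25,"dz":9,"hand":0.5},
  ],
)

```text
clock: 5.15
eef_pos: [538.2, -161.8, 31.2]
tool_rot: [3.141, 0.001, 2.071]
force: [0.3, -0.2, -0.3]
width: 42.4
gripper_force: 0.0
```

send_rows(
  series=[
    {"ax":0,"ay":0,"az":0,"dx":0,"dy":0,"dz":0,"hand":0.7},
    {"ax":0,"ay":0,"az":0,"dx":0,"dy":0,"dz":0,"hand":0.8},
    {"ax":0,"ay":0,"az":0,"dx":0,"dy":0,"dz":0,"hand":0.9},
    {"ax":0,"ay":0,"az":0,"dx":0,"dy":0,"dz":0,"hand":1},
    {"ax":0,"ay":0,"az":0,"dx":0,"dy":0,"dz":0,"hand":1},
    {"ax":0,"ay":0,"az":0,"dx":0,"dy":0,"dz":0,"hand":1},
    {"ax":0,"ay":0,"az":0,"dx":0,"dy":0,"dz":0,"hand":1},
  ],
)

```text
clock: 5.85
eef_pos: [538.0, -162.2, 31.4]
tool_rot: [3.141, 0.001, 2.071]
force: [-0.1, 0.4, 5.9]
width: 13.3
gripper_force: 58.8
```

send_rows(
  series=[
    {"ax":0,"ay":0,"az":0,"dx":0,"dy":0,"dz":-1,"hand":1},
    {"ax":0,"ay":0,"az":0,"dx":0,"dy":0,"dz":-3,"hand":1},
    {"ax":0,"ay":0,"az":0,"dx":0,"dy":0,"dz":-6,"hand":1},
    {"ax":0,"ay":0,"az":0,"dx":0,"dy":0,"dz":-8,"hand":1},
    {"ax":0,"ay":0,"az":0,"dx":0,"dy":0,"dz":-9,"hand":1},
    {"ax":0,"ay":0,"az":0,"dx":0,"dy":0,"dz":-9,"hand":1},
    {"ax":0,"ay":0,"az":0,"dx":0,"dy":0,"dz":-9,"hand":1},
  ],
)

```text
clock: 6.55
eef_pos: [537.0, -162.0, 120.0]
tool_rot: [-3.141, -0.0, 2.071]
force: [-0.4, 0.1, -1.4]
width: 13.1
gripper_force: 58.5
```

```bash
cat >> h.py <<'E'
from scipy.spatial.transform import Rotation as Rn
def tool():
    S=read_state();return Rn.from_euler('xyz',S['tool_rot']).as_matrix(),S['eef_pos'],S
def ring(im,uv,r=40,box=30):
    """ring: hole-like circle near uv by Hough"""
    g=cv2.medianBlur(cv2.cvtColor(im["pixels"],cv2.COLOR_RGB2GRAY),3);u,v=map(int,uv)
    c=g[max(0,v-r):v+r,u-r:u+r];k=4;c=cv2.resize(c,None,fx=k,fy=k,interpolation=cv2.INTER_CUBIC)
    o=cv2.HoughCircles(c,cv2.HOUGH_GRADIENT,1,100,param1=60,param2=20,minRadius=10*k,maxRadius=box*k)
    return None if o is None else o[0][:3]/k+[u-r,max(0,v-r),0]
E
python3 - <<'E'
from h import *
import pickle
R,p,S=tool();im=get_image("wrist");pickle.dump(im,open("w4.pkl","wb"));save("w4",im)
print(p,S['tool_rot'],S['force'],S['width'])
X=p+R@np.array([80,0,-11]);uv=proj(im,X);print("pred eye px",uv);c=ring(im,uv);print(c)
E
```

```text
[ 536.95547557 -162.04393335  120.03194443] [-3.14081370e+00 -4.81844665e-04  2.07057397e+00] [-0.40203276  0.14989903 -1.43150439] 13.133348973959063
pred eye px [311.33225831 127.52134999]
None
```

View pics/w4.png

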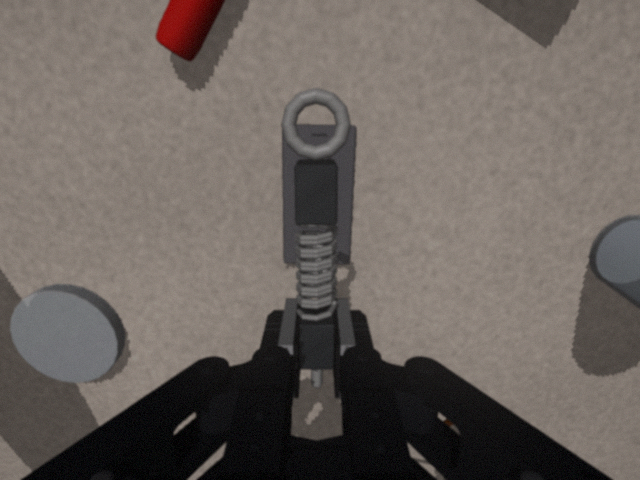

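The picture shows the spring held straight: eye centre (316,124), outer radius about 33 px, hook block between the fingers at (317,345), hook wire at (317,378). The tool's mid-plane sits at u≈316.5. Next I carry it over the anchor.

send_rows(
  series=[
    {"ax":0,"ay":0,"az":0.05,"dx":2,"dy":0.9,"dz":0,"hand":1},
    {"ax":0,"ay":0,"az":0.1,"dx":5,"dy":2.2,"dz":0,"hand":1},
    {"ax":0,"ay":0,"az":0.16,"dx":8,"dy":3.5,"dz":0,"hand":1},
    {"ax":0,"ay":0,"az":0.22,"dx":11,"dy":4.9,"dz":0,"hand":1},
    {"ax":0,"ay":0,"az":0.28,"dx":14,"dy":6.2,"dz":0,"hand":1},
    {"ax":0,"ay":0,"az":0.34,"dx":17,"dy":7.5,"dz":0,"hand":1},
    {"ax":0,"ay":0,"az":0.4,"dx":20,"dy":8.8,"dz":0,"hand":1},
    {"ax":0,"ay":0,"az":0.46,"dx":23,"dy":10.2,"dz":0,"hand":1},
    {"ax":0,"ay":0,"az":0.5,"dx":25,"dy":11.1,"dz":0,"hand":1},
    {"ax":0,"ay":0,"az":0.5,"dx":25.7,"dy":11.35,"dz":0,"hand":1},
  ],
)

```text
clock: 7.6
eef_pos: [512.8, 121.2, 119.6]
tool_rot: [-3.14, -0.001, 1.575]
force: [0.6, -0.1, -0.4]
width: 13.1
gripper_force: 58.4
```

send_rows(
  series=[
    {"ax":0,"ay":0,"az":0,"dx":0,"dy":0,"dz":0,"hand":1},
    {"ax":0,"ay":0,"az":0,"dx":0,"dy":0,"dz":0,"hand":1},
    {"ax":0,"ay":0,"az":0,"dx":0,"dy":0,"dz":0,"hand":1},
    {"ax":0,"ay":0,"az":0,"dx":0,"dy":0,"dz":0,"hand":1},
  ],
)

```text
clock: 8.0
eef_pos: [514.1, 116.4, 120.4]
tool_rot: [-3.141, 0.001, 1.569]
force: [0.8, 0.1, -0.2]
width: 12.7
gripper_force: 58.4
```

```bash
python3 - <<'E'
from h import *
import pickle
R,p,S=tool();im=get_image("wrist");pickle.dump(im,open("w5.pkl","wb"));save("w5",im)
print(p,S['tool_rot'],S['force'],S['width'])
for n,X in [("eye",p+R@np.array([81.2,0,-11])),("post",(515,224.5,75)),("railend",(515.3,182,67)),("hole",(515.3,91,67))]:print(n,proj(im,X))
E
```

```text
[514.11444531 116.3754458  120.41291253] [-3.14143102e+00  6.74074470e-04  1.56856104e+00] [ 0.75196939  0.10976426 -0.18473998] 12.73489411600039
eye [312.09882103 126.30845833]
post [314.56993155  62.15559814]
railend [315.50928725 154.09419719]
hole [315.94361054 309.36019349]
```

View pics/w5.png

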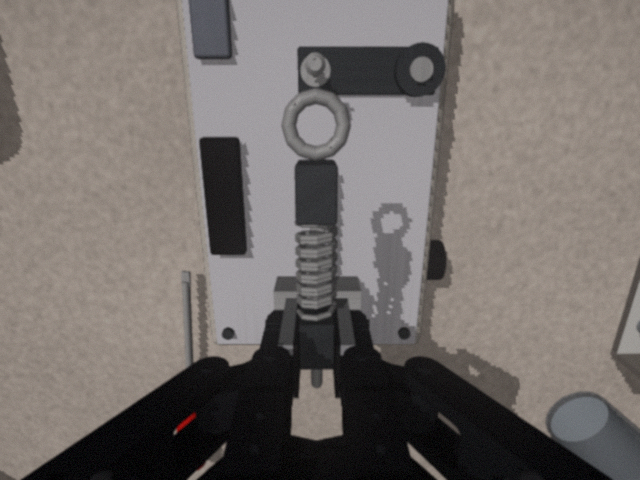

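The picture shows the post head at (315,62), exactly as predicted, the eye at (316,124), and the anchor head flanks at u≈274 and 361, row 290. I check the sideways alignment from those flanks.

```bash
python3 - <<'E'
from h import *
import pickle
w=pickle.load(open("w5.pkl","rb"));g=cv2.GaussianBlur(cv2.cvtColor(w["pixels"],cv2.COLOR_RGB2GRAY),(3,3),0).astype(int)
for v in(282,286,290,294,298): print(v,g[v,266:284].tolist(),g[v,340:370].tolist())
print([int(x) for x in g[268:300,283]])
print([int(x) for x in g[268:300,348]])
for v in (100,124,150): print(v,g[v,276:356].tolist())
for v in (180,200): print(v,g[v,288:345].tolist())
E
```

```text
282 [159, 159, 159, 159, 158, 158, 158, 156, 146, 124, 97, 78, 73, 74, 75, 73, 72, 71] [72, 73, 73, 72, 72, 73, 73, 73, 72, 71, 72, 73, 74, 74, 73, 73, 74, 77, 84, 96, 110, 121, 128, 136, 145, 153, 156, 158, 157, 156]
286 [159, 158, 158, 157, 157, 158, 156, 145, 123, 96, 78, 73, 73, 74, 73, 72, 71, 72] [69, 68, 70, 71, 69, 69, 69, 69, 70, 71, 71, 71, 70, 71, 71, 69, 69, 71, 74, 81, 91, 99, 105, 111, 124, 139, 150, 154, 155, 156]
290 [158, 158, 157, 157, 157, 155, 147, 129, 105, 87, 81, 80, 81, 81, 81, 82, 81, 81] [84, 83, 82, 83, 84, 85, 84, 83, 83, 85, 85, 84, 84, 83, 84, 85, 84, 84, 84, 86, 91, 96, 102, 106, 108, 108, 108, 111, 120, 136]
294 [158, 157, 156, 156, 157, 156, 150, 141, 132, 128, 125, 124, 125, 125, 123, 123, 124, 124] [126, 124, 124, 124, 124, 125, 125, 125, 126, 125, 124, 125, 125, 125, 125, 125, 125, 126, 126, 124, 120, 113, 108, 107, 107, 106, 106, 106, 111, 122]
298 [157, 157, 157, 157, 156, 155, 152, 144, 133, 128, 127, 126, 126, 125, 126, 127, 126, 125] [80, 80, 81, 80, 80, 81, 86, 98, 112, 122, 126, 126, 126, 126, 126, 125, 125, 125, 124, 123, 119, 112, 106, 104
[... 1307 characters left out ...]
29, 128, 129, 133, 137, 140, 142, 143, 142, 140, 138, 136, 135, 133, 131, 128, 124, 120, 114, 107, 100, 92, 83, 78, 82, 96, 116, 137, 149, 155, 157, 158, 159, 158, 158, 158, 159, 159, 159, 158, 157, 157, 158]
180 [159, 159, 158, 158, 155, 145, 120, 85, 61, 54, 56, 56, 56, 55, 54, 54, 56, 56, 54, 54, 55, 54, 55, 55, 55, 55, 55, 54, 53, 53, 54, 55, 53, 53, 53, 54, 54, 53, 53, 52, 52, 53, 53, 52, 50, 51, 51, 50, 55, 73, 93, 104, 107, 106, 112, 127, 144]
200 [157, 158, 158, 157, 157, 150, 127, 92, 63, 53, 53, 53, 52, 52, 52, 51, 52, 53, 52, 52, 52, 52, 52, 52, 52, 51, 51, 52, 50, 49, 51, 52, 52, 52, 53, 53, 53, 54, 56, 56, 55, 55, 55, 54, 52, 52, 51, 50, 57, 74, 93, 107, 117, 130, 143, 151, 156]
```

```bash
python3 - <<'E'
from h import *
import pickle
w=pickle.load(open("w5.pkl","rb"));p=np.array([514.1,116.4,120.4])
g=cv2.GaussianBlur(cv2.cvtColor(w["pixels"],cv2.COLOR_RGB2GRAY),(3,3),0).astype(int)
print([int(x) for x in g[80:165,316]])
for v in (290.5,291):print("edge-13",onz(w,(317,v),67)-[0,13,0])
for v in (123.5,124.5):print("eye-108",onz(w,(315.7,v),p[2]+11)-[0,108,0], onz(w,(315.7,v),p[2]+9)-[0,108,0])
for v in (274.5,276):print("foot edge z45",onz(w,(317,v),45)-[0,13,0])
E
```

```text
[94, 94, 104, 119, 126, 120, 102, 85, 85, 98, 110, 119, 125, 130, 129, 126, 121, 114, 108, 101, 91, 81, 77, 88, 116, 143, 156, 158, 157, 157, 158, 158, 158, 158, 158, 158, 159, 158, 158, 158, 158, 158, 158, 158, 158, 157, 157, 158, 158, 157, 157, 157, 157, 157, 157, 158, 158, 158, 158, 158, 159, 160, 159, 156, 148, 132, 117, 113, 119, 127, 133, 136, 134, 129, 122, 114, 105, 94, 81, 67, 54, 45, 42, 41, 43]
edge-13 [515.95249445  90.53682263  67.        ]
edge-13 [515.95199315  90.21054785  67.        ]
eye-108 [515.52578797  90.49434211 131.4       ] [515.52311281  90.45342122 129.4       ]
eye-108 [515.52491952  90.16961095 131.4       ] [515.5222311   90.12373442 129.4       ]
foot edge z45 [515.9983669  90.974428   45.       ]
foot edge z45 [515.9967414   89.91834364  45.        ]
```

send_rows(
  series=[
    {"ax":0,"ay":0,"az":0,"dx":0.03,"dy":0.04,"dz":1,"hand":1},
    {"ax":0,"ay":0,"az":0,"dx":0.03,"dy":0.04,"dz":2,"hand":1},
    {"ax":0,"ay":0,"az":0,"dx":0.03,"dy":0.04,"dz":3,"hand":1},
    {"ax":0,"ay":0,"az":0,"dx":0.03,"dy":0.04,"dz":3.5,"hand":1},
    {"ax":0,"ay":0,"az":0,"dx":0.03,"dy":0.04,"dz":3.7,"hand":1},
    {"ax":0,"ay":0,"az":0,"dx":0.03,"dy":0.04,"dz":3.7,"hand":1},
    {"ax":0,"ay":0,"az":0,"dx":0.03,"dy":0.04,"dz":3.7,"hand":1},
    {"ax":0,"ay":0,"az":0,"dx":0.03,"dy":0.04,"dz":3.7,"hand":1},
  ],
)

```text
clock: 8.85
eef_pos: [514.6, 118.4, 83.9]
tool_rot: [3.141, -0.0, 1.571]
force: [-0.5, -0.4, -0.6]
width: 13.0
gripper_force: 58.5
```

send_rows(
  series=[
    {"ax":0,"ay":0,"az":0,"dx":0,"dy":0,"dz":0.1,"hand":1},
    {"ax":0,"ay":0,"az":0,"dx":0,"dy":0,"dz":0.2,"hand":1},
    {"ax":0,"ay":0,"az":0,"dx":0,"dy":0,"dz":0.3,"hand":1},
    {"ax":0,"ay":0,"az":0,"dx":0,"dy":0,"dz":0.4,"hand":1},
    {"ax":0,"ay":0,"az":0,"dx":0,"dy":0,"dz":0.4,"hand":1},
    {"ax":0,"ay":0,"az":0,"dx":0,"dy":0,"dz":0.4,"hand":1},
  ],
)

```text
clock: 9.45
eef_pos: [514.3, 118.3, 79.5]
tool_rot: [-3.142, 0.0, 1.571]
force: [-0.0, -0.3, -0.1]
width: 12.5
gripper_force: 58.5
```

```bash
python3 - <<'E'
from h import *
import pickle
R,p,S=tool();w=get_image("wrist");pickle.dump(w,open("w6.pkl","wb"))
print(p,S['tool_rot'],S['force'],S['qd'].round(3))
g=cv2.GaussianBlur(cv2.cvtColor(w["pixels"],cv2.COLOR_RGB2GRAY),(3,3),0).astype(int)
print(proj(w,(515.9,103.4,67)),proj(w,(490,100,67)),proj(w,(541,100,67)),proj(w,(515,224.5,77)))
print("ring v",[int(x) for x in g[80:165,316]])
print("edge v",[int(x) for x in g[270:350,276]],[int(x) for x in g[270:350,360]])
E
```

```text
[514.32290044 118.28406616  79.49849645] [-3.14158316e+00  3.71906881e-05  1.57068498e+00] [-0.03886125 -0.32353732 -0.11978633] [-0.001 -0.001 -0.001 -0.     0.    -0.001  0.002]
[316.61702487 332.33348093] [263.59623485 338.31943045] [367.99143932 338.3006332 ] [314.20791759  51.59241611]
ring v [121, 127, 126, 116, 95, 69, 56, 62, 81, 101, 113, 121, 127, 131, 131, 128, 124, 119, 112, 104, 95, 85, 78, 88, 117, 143, 157, 160, 161, 161, 161, 160, 161, 161, 161, 161, 160, 160, 161, 162, 163, 162, 162, 162, 162, 161, 161, 160, 160, 161, 162, 163, 163, 163, 162, 161, 161, 162, 161, 161, 162, 162, 162, 159, 150, 134, 120, 117, 123, 132, 138, 141, 140, 133, 124, 115, 106, 96, 83, 68, 53, 43, 39, 39, 43]
edge v [161, 161, 162, 163, 162, 161, 162, 162, 162, 162, 162, 161, 161, 161, 161, 161, 161, 161, 161, 161, 161, 162, 162, 162, 161, 160, 161, 161, 161, 161, 161, 161, 160, 160, 161, 161, 162, 159, 148, 121, 81, 48, 36, 34, 34, 33, 33, 33, 33, 33, 32, 32, 34, 35, 33, 31, 30, 30, 33, 34, 32, 30, 28, 28, 29, 30, 30, 29, 29, 29, 29, 31, 31, 30, 31, 30, 27, 24, 24, 24] [108, 108, 107, 106, 105, 105, 105, 105, 106, 106, 106, 105, 105, 105, 105, 106, 109, 111, 112, 111, 108, 106, 109, 120, 137, 146, 146, 136, 122, 110, 108, 116, 131, 145, 150, 142, 125, 110, 101, 88, 66, 45, 33, 29, 29, 29, 29, 27, 27, 28, 28, 27, 28, 31, 30, 28, 26, 26, 28, 30, 29, 27, 26, 25, 24, 22, 23, 23, 22, 23, 23, 23, 22, 21, 21, 21, 21, 23, 23, 21]
```

```bash
python3 - <<'E'
from h import *
import pickle
for n in("w5","w6"):
    w=pickle.load(open(n+".pkl","rb"));g=cv2.GaussianBlur(cv2.cvtColor(w["pixels"],cv2.COLOR_RGB2GRAY),(3,3),0).astype(int)
    print(n);print(g[34:88:2,294:340:2])
E
```

```text
w5
[[155 155 156 156 156 155 155 157 156 156 157 155 155 156 156 156 157 156
  156 156 158 156 157]
 [157 156 155 158 156 156 155 157 155 156 157 156 156 156 157 156 156 156
  157 155 157 156 156]
 [156 156 156 156 157 156 156 156 155 156 156 155 156 157 157 158 157 156
  156 156 156 156 156]
 [157 155 157 157 155 155 157 155 156 157 156 156 156 155 156 156 154 156
  156 157 156 156 155]
 [155 156 156 156 156 155 157 156 156 156 157 156 157 156 155 156 157 157
  156 156 157 158 156]
 [157 157 156 152 155 153 154 153 153 153 153 154 153 154 154 153 154 152
  152 153 154 154 154]
 [157 154 136 110 108 108 109 110 108 108 108 109 109 109 107 108 108 108
  107 106 106 108 108]
 [156 143  90  57  56  55  55  55  55  54  56  55  56  54  55  55  55  55
   55  54  53  55  55]
 [157 134  69  50  51  49  51  50  51  53  55  51  49  51  50  49  51  50
   49  49  50  50  49]
 [159 134  68  50  52  50  49  53  68  85  89  85  72  58  49  47  49  47
   48  49  46  48  47]
 [157 134  69  49  50  48  52  79 112 123 120 114 104  86  62  50  50  49
   48  48  47  48  47]
 [158 138  74  51  50  55  81 
[... 3445 characters left out ...]
122  82  51  49  50]
 [ 69  54  87 130 135 132 134 135 136 135 123 105  90  86  87  87  90  98
   91  58  47  49  48]
 [ 74  50  62 102 130 132 134 137 139 136 118  95  86  85  86  86  86  80
   57  38  43  48  47]
 [ 77  50  50  72 111 129 136 137 139 134 110  95  90  84  86  88  84  66
   43  36  42  47  47]
 [ 80  51  51  55  72 104 128 137 139 136 127 121 111  93  85  79  63  46
   36  35  42  46  47]
 [ 79  51  51  51  52  63  89 114 129 131 130 126 120  93  67  56  41  36
   35  36  39  47  48]
 [ 79  51  52  52  51  52  54  66  82  91  96  95  86  64  42  39  34  36
   37  34  39  46  49]
 [ 78  51  52  51  51  51  52  51  51  55  58  56  55  45  39  36  38  36
   37  36  39  45  49]]
```

The post is at 224.5 again, and the hook is about 1.6 mm too far forward. I back off a little, correct that, and feel downward.

send_rows(
  series=[
    {"ax":0,"ay":0,"az":0,"dx":0,"dy":0,"dz":-0.3,"hand":1},
    {"ax":0,"ay":0,"az":0,"dx":-0.16,"dy":0.02,"dz":-0.3,"hand":1},
    {"ax":0,"ay":0,"az":0,"dx":-0.16,"dy":0.02,"dz":-0.3,"hand":1},
    {"ax":0,"ay":0,"az":0,"dx":-0.16,"dy":0.02,"dz":-0.2,"hand":1},
    {"ax":0,"ay":0,"az":0,"dx":-0.16,"dy":0.02,"dz":-0.1,"hand":1},
    {"ax":0,"ay":0,"az":0,"dx":-0.16,"dy":0.02,"dz":0,"hand":1},
    {"ax":0,"ay":0,"az":0,"dx":-0.16,"dy":0.02,"dz":0.1,"hand":1},
    {"ax":0,"ay":0,"az":0,"dx":-0.16,"dy":0.02,"dz":0.2,"hand":1},
    {"ax":0,"ay":0,"az":0,"dx":-0.16,"dy":0.02,"dz":0.2,"hand":1},
  ],
)

```text
clock: 10.4
eef_pos: [514.4, 116.7, 77.3]
tool_rot: [-3.141, 0.0, 1.571]
force: [-0.5, 0.5, -0.4]
width: 12.7
gripper_force: 58.5
```

send_rows(
  series=[
    {"ax":0,"ay":0,"az":0,"dx":0,"dy":0,"dz":0.1,"hand":1},
    {"ax":0,"ay":0,"az":0,"dx":0,"dy":0,"dz":0.2,"hand":1},
    {"ax":0,"ay":0,"az":0,"dx":0,"dy":0,"dz":0.2,"hand":1},
    {"ax":0,"ay":0,"az":0,"dx":0,"dy":0,"dz":0.2,"hand":1},
  ],
)

```text
clock: 10.8
eef_pos: [514.5, 116.7, 75.5]
tool_rot: [3.142, 0.0, 1.571]
force: [-0.8, 0.1, -0.5]
width: 12.8
gripper_force: 58.5
```

send_rows(
  series=[
    {"ax":0,"ay":0,"az":0,"dx":0,"dy":0,"dz":0.1,"hand":1},
    {"ax":0,"ay":0,"az":0,"dx":0,"dy":0,"dz":0.2,"hand":1},
    {"ax":0,"ay":0,"az":0,"dx":0,"dy":0,"dz":0.3,"hand":1},
    {"ax":0,"ay":0,"az":0,"dx":0,"dy":0,"dz":0.4,"hand":1},
    {"ax":0,"ay":0,"az":0,"dx":0,"dy":0,"dz":0.5,"hand":1},
    {"ax":0,"ay":0,"az":0,"dx":0,"dy":0,"dz":0.6,"hand":1},
    {"ax":0,"ay":0,"az":0,"dx":0,"dy":0,"dz":0.7,"hand":1},
    {"ax":0,"ay":0,"az":0,"dx":0,"dy":0,"dz":0.7,"hand":1},
  ],
)

```text
clock: 11.6
eef_pos: [514.4, 116.7, 68.4]
tool_rot: [-3.141, 0.0, 1.571]
force: [0.3, 0.5, -0.2]
width: 12.5
gripper_force: 58.5
```

send_rows(
  series=[
    {"ax":0,"ay":0,"az":0,"dx":0,"dy":0,"dz":0.1,"hand":1},
    {"ax":0,"ay":0,"az":0,"dx":0,"dy":0,"dz":0.2,"hand":1},
    {"ax":0,"ay":0,"az":0,"dx":0,"dy":0,"dz":0.3,"hand":1},
    {"ax":0,"ay":0,"az":0,"dx":0,"dy":0,"dz":0.4,"hand":1},
    {"ax":0,"ay":0,"az":0,"dx":0,"dy":0,"dz":0.5,"hand":1},
    {"ax":0,"ay":0,"az":0,"dx":0,"dy":0,"dz":0.5,"hand":1},
  ],
)

```text
clock: 12.2
eef_pos: [514.4, 116.7, 63.4]
tool_rot: [-3.141, 0.0, 1.571]
force: [0.8, 0.4, -0.7]
width: 12.8
gripper_force: 58.5
```

send_rows(
  series=[
    {"ax":0,"ay":0,"az":0,"dx":0,"dy":0,"dz":0.1,"hand":1},
    {"ax":0,"ay":0,"az":0,"dx":0,"dy":0,"dz":0.1,"hand":1},
  ],
)

```text
clock: 12.4
eef_pos: [514.6, 116.7, 62.5]
tool_rot: [3.141, 0.0, 1.571]
force: [-0.1, -0.1, -0.8]
width: 12.6
gripper_force: 58.5
```

send_rows(
  series=[
    {"ax":0,"ay":0,"az":0,"dx":0,"dy":0,"dz":0.05,"hand":1},
    {"ax":0,"ay":0,"az":0,"dx":0,"dy":0,"dz":0.05,"hand":1},
  ],
)

```text
clock: 12.6
eef_pos: [514.6, 116.7, 62.4]
tool_rot: [3.141, 0.0, 1.571]
force: [-0.2, -0.9, 3.9]
width: 13.0
gripper_force: 59.1
```

The hook is home: contact at TCP 62.4, about 18 mm deep. Now I open, slide along to the eye block, and grip it.

send_rows(
  series=[
    {"ax":0,"ay":0,"az":0,"dx":0,"dy":0,"dz":0,"hand":0.8},
    {"ax":0,"ay":0,"az":0,"dx":0,"dy":0,"dz":0,"hand":0.65},
    {"ax":0,"ay":0,"az":0,"dx":0,"dy":0,"dz":0,"hand":0.55},
    {"ax":0,"ay":0,"az":0,"dx":0,"dy":0,"dz":0,"hand":0.55},
    {"ax":0,"ay":0,"az":0,"dx":0,"dy":0,"dz":0,"hand":0.55},
  ],
)

```text
clock: 13.1
eef_pos: [514.5, 116.7, 62.0]
tool_rot: [-3.142, -0.0, 1.571]
force: [0.8, -1.0, -0.5]
width: 38.5
gripper_force: 0.0
```

send_rows(
  series=[
    {"ax":0,"ay":0,"az":0,"dx":0.5,"dy":0,"dz":0,"hand":0.55},
    {"ax":0,"ay":0,"az":0,"dx":1.5,"dy":0,"dz":0,"hand":0.55},
    {"ax":0,"ay":0,"az":0,"dx":2.5,"dy":0,"dz":0,"hand":0.55},
    {"ax":0,"ay":0,"az":0,"dx":3.5,"dy":0,"dz":0,"hand":0.55},
    {"ax":0,"ay":0,"az":0,"dx":4.5,"dy":0,"dz":0,"hand":0.55},
    {"ax":0,"ay":0,"az":0,"dx":5.4,"dy":0,"dz":0,"hand":0.55},
    {"ax":0,"ay":0,"az":0,"dx":5.8,"dy":0,"dz":0,"hand":0.55},
    {"ax":0,"ay":0,"az":0,"dx":5.8,"dy":0,"dz":0,"hand":0.55},
    {"ax":0,"ay":0,"az":0,"dx":5.8,"dy":0,"dz":0,"hand":0.55},
  ],
)

```text
clock: 14.0
eef_pos: [514.5, 174.3, 62.0]
tool_rot: [-3.141, 0.001, 1.571]
force: [0.3, 0.5, 0.0]
width: 38.5
gripper_force: 0.0
```

```bash
python3 - <<'E'
from h import *
import pickle
R,p,S=tool();w=get_image("wrist");pickle.dump(w,open("w7.pkl","wb"))
print(p,S['tool_rot'],S['force'],S['width'])
g=cv2.GaussianBlur(cv2.cvtColor(w["pixels"],cv2.COLOR_RGB2GRAY),(3,3),0).astype(int)
for n,X in[("eye",p+R@np.array([22+1.5,0,-11])),("eb top",p+R@np.array([1.5,0,-25])),("post",(515,224.5,77))]:print(n,proj(w,X))
print([int(x) for x in g[60:400:4,316]])
E
```

```text
[514.47570702 174.27441259  61.97759911] [-3.14143315e+00  6.07168588e-04  1.57053119e+00] [0.34082864 0.49550415 0.00414849] 38.476672868357255
eye [312.61137677 280.9004163 ]
eb top [312.4679298  350.25418638]
post [313.69303312 217.4788858 ]
[151, 152, 157, 159, 158, 158, 160, 158, 159, 160, 160, 161, 158, 159, 160, 159, 159, 158, 161, 160, 160, 160, 160, 160, 158, 160, 159, 160, 127, 55, 57, 121, 131, 128, 80, 67, 94, 116, 123, 131, 133, 130, 86, 155, 159, 159, 159, 156, 102, 131, 114, 140, 158, 157, 159, 158, 158, 125, 70, 93, 133, 115, 44, 37, 35, 36, 42, 50, 50, 50, 48, 48, 46, 47, 46, 47, 46, 47, 64, 72, 71, 53, 70, 63, 62]
```

send_rows(
  series=[
    {"ax":0,"ay":0,"az":0,"dx":0.2,"dy":0,"dz":0,"hand":0.6},
    {"ax":0,"ay":0,"az":0,"dx":0.2,"dy":0,"dz":0,"hand":0.7},
    {"ax":0,"ay":0,"az":0,"dx":0.2,"dy":0,"dz":0,"hand":0.8},
    {"ax":0,"ay":0,"az":0,"dx":0.2,"dy":0,"dz":0,"hand":0.9},
    {"ax":0,"ay":0,"az":0,"dx":0.2,"dy":0,"dz":0,"hand":1},
    {"ax":0,"ay":0,"az":0,"dx":0.2,"dy":0,"dz":0,"hand":1},
    {"ax":0,"ay":0,"az":0,"dx":0.2,"dy":0,"dz":0,"hand":1},
  ],
)

```text
clock: 14.75
eef_pos: [514.6, 176.5, 62.1]
tool_rot: [3.141, 0.0, 1.571]
force: [-1.2, -0.5, 2.5]
width: 12.7
gripper_force: 58.6
```

```bash
python3 - <<'E'
from h import *
import pickle
R,p,S=tool();w=get_image("wrist");pickle.dump(w,open("w8.pkl","wb"))
print(p,S['tool_rot'],S['force'],S['width'],S['gripper_force'])
g=cv2.GaussianBlur(cv2.cvtColor(w["pixels"],cv2.COLOR_RGB2GRAY),(3,3),0).astype(int)
print("eye pred",proj(w,p+R@np.array([22,0,-11])),"post",proj(w,(515,224.5,77)))
print([int(x) for x in g[180:320:2,316]])
print(g[276,280:352:2].tolist(),g[213,280:352:2].tolist())
E
```

```text
[514.60155675 176.54616894  62.1481394 ] [3.14145098e+00 1.81380934e-04 1.57060889e+00] [-1.21477914 -0.50256236  2.49307621] 12.66051477704872 58.56861770153046
eye pred [312.5922331  284.36277958] post [313.35292035 223.42050042]
[58, 57, 55, 58, 88, 125, 129, 130, 128, 122, 100, 71, 65, 65, 65, 88, 112, 114, 115, 122, 127, 129, 129, 129, 130, 128, 104, 84, 127, 155, 157, 157, 156, 155, 157, 156, 156, 142, 102, 105, 124, 128, 121, 105, 113, 150, 155, 155, 157, 155, 156, 155, 154, 155, 155, 155, 136, 84, 68, 67, 82, 105, 128, 130, 116, 93, 53, 33, 33, 34]
[156, 156, 156, 149, 123, 118, 126, 124, 113, 96, 93, 132, 154, 157, 155, 156, 156, 156, 157, 155, 156, 155, 155, 154, 146, 131, 109, 113, 121, 118, 106, 86, 78, 98, 102, 103] [158, 157, 157, 157, 158, 155, 127, 67, 73, 115, 130, 128, 119, 125, 129, 129, 124, 120, 114, 109, 100, 88, 85, 105, 121, 105, 64, 51, 49, 51, 51, 54, 52, 51, 50, 52]
```

send_rows(
  series=[
    {"ax":0,"ay":0,"az":0,"dx":0.3,"dy":0,"dz":0,"hand":1},
    {"ax":0,"ay":0,"az":0,"dx":0.6,"dy":0,"dz":0,"hand":1},
    {"ax":0,"ay":0,"az":0,"dx":0.9,"dy":0,"dz":0,"hand":1},
    {"ax":0,"ay":0,"az":0,"dx":1.1,"dy":0,"dz":0,"hand":1},
    {"ax":0,"ay":0,"az":0,"dx":1.1,"dy":0,"dz":-0.2,"hand":1},
    {"ax":0,"ay":0,"az":0,"dx":1.1,"dy":0,"dz":-0.5,"hand":1},
    {"ax":0,"ay":0,"az":0,"dx":1.1,"dy":0,"dz":-0.8,"hand":1},
    {"ax":0,"ay":0,"az":0,"dx":1.1,"dy":0,"dz":-1.05,"hand":1},
    {"ax":0,"ay":0,"az":0,"dx":1.1,"dy":0,"dz":-1.05,"hand":1},
  ],
)

```text
clock: 15.7
eef_pos: [514.2, 185.7, 72.0]
tool_rot: [-3.14, 0.003, 1.57]
force: [0.6, -5.0, -1.6]
width: 13.0
gripper_force: 58.4
```

send_rows(
  series=[
    {"ax":0,"ay":0,"az":0,"dx":0.3,"dy":0,"dz":0,"hand":1},
    {"ax":0,"ay":0,"az":0,"dx":0.6,"dy":0,"dz":0,"hand":1},
    {"ax":0,"ay":0,"az":0,"dx":0.9,"dy":0,"dz":0,"hand":1},
    {"ax":0,"ay":0,"az":0,"dx":1.2,"dy":0,"dz":0,"hand":1},
    {"ax":0,"ay":0,"az":0,"dx":1.4,"dy":0,"dz":0,"hand":1},
    {"ax":0,"ay":0,"az":0,"dx":1.4,"dy":0,"dz":0,"hand":1},
    {"ax":0,"ay":0,"az":0,"dx":1.4,"dy":0,"dz":0,"hand":1},
  ],
)

```text
clock: 16.4
eef_pos: [514.0, 197.9, 71.5]
tool_rot: [-3.139, 0.005, 1.569]
force: [1.8, -7.5, -2.8]
width: 13.0
gripper_force: 58.4
```

```bash
python3 - <<'E'
from h import *
import pickle
R,p,S=tool();w=get_image("wrist");pickle.dump(w,open("w9.pkl","wb"))
print(p,S['tool_rot'],S['force'],S['width'],S['gripper_force'])
g=cv2.GaussianBlur(cv2.cvtColor(w["pixels"],cv2.COLOR_RGB2GRAY),(3,3),0).astype(int)
print("eye pred",proj(w,p+R@np.array([23.2,0,-11])),"post",proj(w,(515,224.5,77)))
print(g[240:320:2,280:352:2])
E
```

```text
[514.00778237 197.9145261   71.53602303] [-3.13916181  0.0054437   1.56909497] [ 1.81729447 -7.49520619 -2.80200689] 13.034513186863105 58.42592418193817
eye pred [312.5715431  281.69593577] post [314.98918243 268.36118074]
[[153 152 151 ...  49  51  50]
 [153 152 151 ...  51  48  47]
 [153 153 152 ...  48  48  49]
 ...
 [ 28  40  61 ...  61  60  44]
 [ 29  43  62 ...  62  61  50]
 [ 30  45  63 ...  61  60  52]]
```

```bash
cat >> h.py <<'E'
def chars(w,v0,v1,u0,u1,s=2):
    g=cv2.GaussianBlur(cv2.cvtColor(w["pixels"],cv2.COLOR_RGB2GRAY),(3,3),0).astype(int)
    for v in range(v0,v1,s): print(v,"".join("0123456789"[min(9,x//16)] for x in g[v,u0:u1:s]))
E
python3 - <<'E'
from h import *
import pickle
chars(pickle.load(open("w9.pkl","rb")),236,330,276,358)
E
```

```text
236 99999999995335777887777777643333333333333
238 99999999995347777777777777763333333333333
240 99999999995367778776567777764333333333333
242 99999999996467777654445777775333333332323
244 99999999996477787654434677775333333333333
246 99999999996477777544433577775333333333333
248 99999999996478877554433467775333333333333
250 99999999996467776544433456774333333333333
252 99999999996357776544433445653333333323233
254 99999999996346776544433345532223233233323
256 99999999996334676544443344322233333223223
258 99999999996334565566555444322233322223323
260 99999999996445666777766655543233333333233
262 99999999996567778888777666654332333332333
264 99999999987678888877777777765432233323333
266 99999999876778777766666777666543333333333
268 99999998667777766555556666776654456666666
270 99999987677776554444555555677665458998899
272 99999987777765544455567545667766557888899
274 99999977777656764445566468866776545666789
276 99999877776558987554455689986677644666678
278 99999877776579999876678899987677654566666
280 99999777775589999999999999997677654566666
282 99999777765589999999999999998677654556
[... 361 characters left out ...]
6445689999
300 99998544566776655555555667787765322379999
302 99998444456677666665667788877643333369999
304 99997444444667777777788887766433333469999
306 99996443333456777777888776654223333358999
308 88886443333234556667776665432123333457888
310 44444334332122234455554433221123333344444
312 22223333332111122223332221211123333332111
314 11123333332111222221122221211123333332111
316 11123343432111212211212211211123333333111
318 11123334332111112111122111111113333333111
320 11134343332111112121121111111112333333211
322 11234333331111111111111111111112333333211
324 11233333331111111111111111111112333333211
326 11233333331111111111211111111112333333211
328 11233333321111121112111111221112333333311
```

Numerically, eye and post head share u≈315, so they are aligned sideways. The eye centre is at y≈220.1, about 4.5 mm short of the post at 224.5. I stretch on and check again.

send_rows(
  series=[
    {"ax":0,"ay":0,"az":0,"dx":0.2,"dy":0,"dz":0,"hand":1},
    {"ax":0,"ay":0,"az":0,"dx":0.4,"dy":0,"dz":0,"hand":1},
    {"ax":0,"ay":0,"az":0,"dx":0.55,"dy":0,"dz":0,"hand":1},
    {"ax":0,"ay":0,"az":0,"dx":0.55,"dy":0,"dz":0,"hand":1},
    {"ax":0,"ay":0,"az":0,"dx":0.55,"dy":0,"dz":0,"hand":1},
  ],
)

```text
clock: 16.95
eef_pos: [513.9, 202.7, 71.4]
tool_rot: [-3.139, 0.006, 1.569]
force: [2.0, -9.3, -2.0]
width: 12.9
gripper_force: 58.4
```

```bash
python3 - <<'E'
from h import *
import pickle
R,p,S=tool();w=get_image("wrist");pickle.dump(w,open("w10.pkl","wb"))
print(p,S['tool_rot'],S['force'],S['width'],"post",proj(w,(515,224.5,77)))
E=onz(w,(315,284.5),p[2]+11);print("eye@284.5",E)
chars(w,250,314,276,350)
E
```

```text
[513.94000843 202.66428613  71.41797173] [-3.13875959  0.00647568  1.56876047] [ 1.96132606 -9.33854549 -1.99134764] 12.91582624313559 post [315.1193426  279.18101549]
eye@284.5 [514.98307172 224.7514889   82.41797173]
250 9999999999646777776555677776433333333
252 9999999999646777765443477777533333323
254 9999999999646777764443367777533333333
256 9999999999647777755544356777533333333
258 9999999999646766656655555566433333333
260 9999999999745666677776665555333333233
262 9999999999756777888877766665433233223
264 9999999998767788887777777776543322322
266 9999999987677777776666777776654332332
268 9999999877777766655555566677665433323
270 9999998777777655444444445567666543332
272 9999998777776544444455555456776653333
274 9999997777765444444567655445677654333
276 9999987777655644455577765556667654445
278 9999986777657864456777765587667764456
280 9999976776558964456777764588667765456
282 9999977776558975567777764699767765456
284 9999977776568986567777655899866766445
286 9999977776458998666666558999867776455
288 9999976776547999877666789998767775455
290 9999986776546999999989999998677765456
292 9999987676645799999999999987677765466
294 9999997677654578999999999876677754566
296 9999998677665446899999988767777654556
298 9999876567776544567887766677877643447
300 9999854456777655555555566778776432237
302 9999844445667666666566778887764323336
304 9999744444566777777778888877643223346
306 9999644434345667777778777765422333335
308 8888644433323556666777666543212333334
310 4444444433211233445565443222112333333
312 1112333333211222222333221111111333333
```

send_rows(
  series=[
    {"ax":0,"ay":0,"az":0,"dx":0,"dy":0,"dz":0.15,"hand":1},
    {"ax":0,"ay":0,"az":0,"dx":0,"dy":0,"dz":0.3,"hand":1},
    {"ax":0,"ay":0,"az":0,"dx":0,"dy":0,"dz":0.45,"hand":1},
    {"ax":0,"ay":0,"az":0,"dx":0,"dy":0,"dz":0.6,"hand":1},
    {"ax":0,"ay":0,"az":0,"dx":0,"dy":0,"dz":0.6,"hand":1},
  ],
)

```text
clock: 17.5
eef_pos: [514.0, 202.6, 65.4]
tool_rot: [-3.139, 0.006, 1.569]
force: [1.1, -10.5, -1.1]
width: 12.8
gripper_force: 58.6
```

send_rows(
  series=[
    {"ax":0,"ay":0,"az":0,"dx":0,"dy":0,"dz":0.1,"hand":1},
    {"ax":0,"ay":0,"az":0,"dx":0,"dy":0,"dz":0.2,"hand":1},
    {"ax":0,"ay":0,"az":0,"dx":0,"dy":0,"dz":0.3,"hand":1},
    {"ax":0,"ay":0,"az":0,"dx":0,"dy":0,"dz":0.3,"hand":1},
  ],
)

```text
clock: 17.9
eef_pos: [514.0, 202.7, 62.5]
tool_rot: [-3.139, 0.006, 1.569]
force: [1.6, -7.9, -0.1]
width: 12.6
gripper_force: 58.6
```

send_rows(
  series=[
    {"ax":0,"ay":0,"az":0,"dx":0,"dy":0,"dz":0.15,"hand":1},
    {"ax":0,"ay":0,"az":0,"dx":0,"dy":0,"dz":0.3,"hand":1},
    {"ax":0,"ay":0,"az":0,"dx":0,"dy":0,"dz":0.45,"hand":1},
    {"ax":0,"ay":0,"az":0,"dx":0,"dy":0,"dz":0.55,"hand":1},
    {"ax":0,"ay":0,"az":0,"dx":0,"dy":0,"dz":0.55,"hand":1},
  ],
)

```text
clock: 18.4
eef_pos: [513.9, 202.8, 57.1]
tool_rot: [-3.139, 0.006, 1.568]
force: [1.0, -9.0, 1.2]
width: 12.8
gripper_force: 58.8
```

```bash
python3 - <<'E'
from h import *
import pickle
R,p,S=tool();w=get_image("wrist");pickle.dump(w,open("w11.pkl","wb"))
print(p,S['tool_rot'],S['force'],S['width'],"post",proj(w,(515,224.5,77)))
chars(w,230,316,276,350)
E
```

```text
[513.9277591  202.767174    57.14168672] [-3.13881299  0.00630348  1.56847646] [ 1.01658125 -8.97877007  1.18142994] 12.778905998752462 post [314.9439559  295.93764082]
230 9999999999999999999999999999999999999
232 9999999999999999999999999999999999999
234 9999999999999999999999999999999999999
236 9999999999999999999999999999999999999
238 9999999999988888888888888888888888888
240 9999999998655555555555555555555555555
242 9999999997433333333333333333333333333
244 9999999996333333333333333333333333333
246 9999999996333333333333333333333333333
248 9999999996333333333333333333332333333
250 9999999996333333345555433333333333333
252 9999999996333345677777765433333333333
254 9999999996333457777777777643333333333
256 9999999996334677766655667764333333333
258 9999999996335666666655555565333333333
260 9999999997345666677776655554333333333
262 9999999997456777888877766665433233232
264 9999999997567888887777777776543322222
266 9999999987677777776666677776654322222
268 9999999877777766655445566677665433222
270 9999998767777655543333345567766543222
272 9999998777776556533332234566776653222
274 999
[... 174 characters left out ...]
6533333455554333222357765422
284 9999977776433333567766543222256765432
286 9999977776433346777776664322357776432
288 9999986776533367777766665433467765433
290 9999987776544577777666655556567765567
292 9999997677644677777677765566447764589
294 9999997677654577777777765443446654578
296 9999998677665567777777775444666654566
298 9999976567766666777777764444777643445
300 9999854456676666677777754344676432235
302 9999844445667666667777543444564322335
304 9999744434466777666655444444443333334
306 9999743433345677766555555544322333334
308 8888644333323456666666665543212333334
310 4444433333211233445555543222112333333
312 2122343333211112222332221111111333333
314 1112333333211111111111111111111333333
```

The head now overlies the ring's near wire, so the eye is under the head. I ease back until the ring bears on the neck, then release.

send_rows(
  series=[
    {"ax":0,"ay":0,"az":0,"dx":-0.1,"dy":0,"dz":0,"hand":1},
    {"ax":0,"ay":0,"az":0,"dx":-0.2,"dy":0,"dz":0,"hand":1},
    {"ax":0,"ay":0,"az":0,"dx":-0.3,"dy":0,"dz":0,"hand":1},
    {"ax":0,"ay":0,"az":0,"dx":-0.3,"dy":0,"dz":0,"hand":1},
    {"ax":0,"ay":0,"az":0,"dx":-0.3,"dy":0,"dz":0,"hand":1},
  ],
)

```text
clock: 18.95
eef_pos: [514.0, 200.2, 57.3]
tool_rot: [-3.139, 0.006, 1.569]
force: [0.7, -7.7, 0.3]
width: 12.8
gripper_force: 58.8
```

send_rows(
  series=[
    {"ax":0,"ay":0,"az":0,"dx":-0.1,"dy":0,"dz":0,"hand":1},
    {"ax":0,"ay":0,"az":0,"dx":-0.1,"dy":0,"dz":0,"hand":1},
    {"ax":0,"ay":0,"az":0,"dx":-0.2,"dy":0,"dz":0,"hand":1},
    {"ax":0,"ay":0,"az":0,"dx":-0.2,"dy":0,"dz":0,"hand":1},
  ],
)

```text
clock: 19.35
eef_pos: [514.0, 198.4, 57.4]
tool_rot: [-3.139, 0.005, 1.569]
force: [0.1, -7.5, 0.2]
width: 12.8
gripper_force: 58.9
```

send_rows(
  series=[
    {"ax":0,"ay":0,"az":0,"dx":-0.1,"dy":0,"dz":0,"hand":1},
    {"ax":0,"ay":0,"az":0,"dx":-0.15,"dy":0,"dz":0,"hand":1},
    {"ax":0,"ay":0,"az":0,"dx":-0.15,"dy":0,"dz":0,"hand":1},
  ],
)

```text
clock: 19.65
eef_pos: [514.0, 198.0, 57.4]
tool_rot: [-3.14, 0.004, 1.569]
force: [1.0, -5.2, -0.5]
width: 12.7
gripper_force: 58.8
```

send_rows(
  series=[
    {"ax":0,"ay":0,"az":0,"dx":-0.1,"dy":0,"dz":0,"hand":1},
    {"ax":0,"ay":0,"az":0,"dx":-0.25,"dy":0,"dz":0,"hand":1},
    {"ax":0,"ay":0,"az":0,"dx":-0.25,"dy":0,"dz":0,"hand":1},
    {"ax":0,"ay":0,"az":0,"dx":-0.25,"dy":0,"dz":0,"hand":0.85},
    {"ax":0,"ay":0,"az":0,"dx":-0.25,"dy":0,"dz":0,"hand":0.7},
    {"ax":0,"ay":0,"az":0,"dx":-0.25,"dy":0,"dz":0,"hand":0.55},
    {"ax":0,"ay":0,"az":0,"dx":-0.25,"dy":0,"dz":0,"hand":0.55},
    {"ax":0,"ay":0,"az":0,"dx":-0.25,"dy":0,"dz":0,"hand":0.55},
    {"ax":0,"ay":0,"az":0,"dx":-0.25,"dy":0,"dz":0,"hand":0.55},
  ],
)

```text
clock: 20.55
eef_pos: [514.7, 198.6, 58.2]
tool_rot: [3.141, -0.001, 1.571]
force: [0.4, 0.7, -0.3]
width: 38.3
gripper_force: 0.0
```

send_rows(
  series=[
    {"ax":0,"ay":0,"az":0,"dx":0,"dy":0,"dz":-1,"hand":0.55},
    {"ax":0,"ay":0,"az":0,"dx":0,"dy":0,"dz":-3,"hand":0.55},
    {"ax":0,"ay":0,"az":0,"dx":0,"dy":0,"dz":-6,"hand":0.55},
    {"ax":0,"ay":0,"az":0,"dx":0,"dy":0,"dz":-9,"hand":0.55},
    {"ax":0,"ay":0,"az":0,"dx":0,"dy":0,"dz":-11,"hand":0.55},
    {"ax":0,"ay":0,"az":0,"dx":0,"dy":0,"dz":-12,"hand":0.55},
    {"ax":0,"ay":0,"az":0,"dx":0,"dy":0,"dz":-12,"hand":0.55},
    {"ax":0,"ay":0,"az":0,"dx":0,"dy":0,"dz":-12,"hand":0.55},
  ],
)

```text
clock: 21.35
eef_pos: [514.1, 197.9, 177.5]
tool_rot: [-3.141, 0.0, 1.571]
force: [-0.7, -0.4, -0.6]
width: 38.4
gripper_force: 0.0
```

```bash
python3 - <<'E'
from h import *
R,p,S=tool();w=get_image("wrist")
print(p,S['tool_rot'],S['force'],S['width'])
for n,X in [("post",(515,224.5,77)),("eye exp",(515,220.5,70)),("eb top exp",(515,198.5,84)),("hb top exp",(515,118.6,87)),("hole",(515,90.6,67))]:print(n,proj(w,X))
chars(w,118,320,270,366,3)
E
```

```text
[514.07961888 197.88723367 177.5176049 ] [-3.14076189e+00  4.75811937e-04  1.57067211e+00] [-0.72376287 -0.44609103 -0.56450523] 38.412934459390755
post [315.55732297 206.26968757]
eye exp [315.58417518 209.52762853]
eb top exp [315.56063895 246.08007152]
hb top exp [315.62774716 348.68268224]
hole [315.70095337 363.05338829]
118 88888888888888888888888888888888
121 88888888888888888888888888888888
124 99999999999999999999999999999999
127 99999999999999999999999999999999
130 99999999999999999999999999999999
133 99999999999999999999999999999999
136 99999999999999999999999999999999
139 99999999999999999999999999999999
142 99999999999999999999999999999999
145 99999999999999999999999999999999
148 99999999999999999999999999999999
151 99999999999999999999999999999999
154 99999999999999999999999999999999
157 99999999999999999999999999999999
160 99999999999999999999999999999999
163 99999999999999999999999999999999
166 99999999999999999999999999999999
169 99999999999999999999999999999999
172 99999999999999999999999999999999
175 99999999999999999999999999999999
178 9999999999999999999999999999
[... 1043 characters left out ...]
5 99999999999976665545666666689999
268 99999999999986544445665566689999
271 99999999999976665545666666689999
274 99999999999986554445666567889999
277 99999999999975665545666666999999
280 99999999999986555545666768999999
283 99999999999974555555666667999999
286 99999999999986555544667666999999
289 89999999999974544545666667999999
292 99999999999986665545666667999999
295 89999999999974555545655567999999
298 89999999999986665545655666899998
301 48999999999984554445655567999983
304 28999999999976665545655667999972
307 28999999999984554445666676999972
310 27999999999985655545667667999971
313 27999999999984555445656667999961
316 17999999998985655545656666999961
319 17989999999985555445667777899961
```

The ring centre at row ~209 and the eye block at ~245 match the hooked-taut prediction (209.5 and 246), and the gripper is clear. I hand the job in.

```bash
python3 -c "
from h import *
print(finish_job())"
```

```text
the job is handed in; nothing more can be done
None
```

The job is handed in at about 21 s on the robot clock. The hook went about 18 mm into the anchor hole, the eye sits below the post's head with the spring taut, and the gripper is open and clear. I was not told the verdict, and I judged the final state from numbers in the last wrist image because my 10 pictures were used up.

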